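Lock the bayonet closure on the specimen mould

TASK

Put the loose steel closure into the mouth of the white specimen mould: feel for the two slots in its collar, push the closure down against the spring, turn it a quarter turn clockwise (seen from above) to the stop and let it rise into its locking pockets, then let go. Go gently: spring, push and twist together, the closure must never bear on the mould with more than 55 N; and leave the other things on the bench where they are.

Things in the scene. Friction and masses are not known exactly. Their poses are not given: they have to be found in the camera images.
- press: The mould: a white cast block 150 x 150 x 90 mm fixed to the bench, with a round bright steel collar 92 mm across and 10 mm tall on top. Origin at the centre of its underside, z up, turned about z only. The collar's two facing slots lie along this x axis, but the collar itself is turned by an unknown angle up to 0.6 rad either way (not in this pose; it stays put).
- mouth (a point): Centre of the collar's mouth, on its upright axis, level with the collar's top face, 100 mm above the bench. The bore is 47 mm across; each of the two slots for the lugs is 13 mm wide and reaches 31 mm from the axis.
- ledge (a point): Point on the axis 10 mm below the mouth, level with the underside of the collar's ledge. Once below it the lugs turn clockwise only (from above), 90 degrees, to two pockets 14 mm wide whose roof is 4 mm above the ledge's underside. A fixed stop at the pocket's far wall halts them about 0.08 rad past its middle; anticlockwise a wall blocks them.
- ram_rest (a point): Point on the axis 14 mm below the mouth: where the top of the spring-loaded brass ram stands when nothing presses it. It pushes the closure's nose upward with 6 N at first and 0.8 N more per mm (17 N when the closure is pressed down as far as it goes).
- closure: The loose closure, 0.27 to 0.39 kg, standing upright on the bench. Origin at the centre of its underside, z up. Steel plug 44 mm across, z 0 to 28 mm (nose narrows to 38 mm in the lowest 5 mm), flange 64 mm across z 28 to 36, grip bar above. A half turn makes no difference. Origin below the mouth: 8 mm with lugs on the collar, 14 on the ram, 24 lugs clear the ledge, 28 flange on collar, 20 locked.
- lug_level (a point): Point on the closure's axis 11 mm above its underside, at mid-height of its two lugs: 10 mm wide, 6 mm tall, pointing to the closure's +x and -x, their tips 29 mm from the axis.
- grip_bar (a point): Middle of the closure's grip bar, 51 mm above its underside: black with orange ends, 70 mm long along the closure's x (the same line as the lugs), 14 mm thick along y, 30 mm tall (z 36 to 66 mm), standing on the flange.
- puck_deck: bystander: a black mounted specimen disc, 25 mm across, 14 mm tall, lying on a corner of the mould's block; origin at its underside
- puck_a: bystander: red specimen disc 25 mm across, 14 mm tall, on the bench; origin at its underside
- puck_b: bystander: black specimen disc 25 mm across, 14 mm tall, on the bench; origin at its underside
- test_block: bystander: round steel hardness test block 60 mm across, 12 mm tall; origin at its underside
- bottle: bystander: bottle 60 mm across, 150 mm tall, red cap; origin at its underside
Things that resemble listed ones, but are neither listed nor needed, are in the scene too. Of the things like the closure, leave any that is blue; of the rest the larger one is meant. What is shaped like the press but orange is not meant.

How it is judged:
On the way:
1. the closure, lugs in the slots, is pushed down until the lugs clear the ledge (z of closure in the frame of mouth below -0.0235 m and horizontal distance between closure and mouth below 0.004 m), for 0.1 s.
At the end, for the whole second after the job is handed in: the closure sits locked in the mould: its origin 18 to 22 mm below the collar's top face (lugs up in the pockets), within 4 mm of the axis, within 0.08 rad of upright, at rest and released (z of closure in the frame of mouth between -0.022 and -0.018 m and horizontal distance between closure and mouth below 0.004 m and angle between closure's own z axis and vertical below 0.08 rad and linear speed of closure below 0.01 m/s); the robot touches nothing.
It fails at once if the closure and the mould press on each other with more than 55 N (contact force between closure and press above 55 N).
It fails at once if the robot itself presses on the mould with more than 55 N (contact force between any of the fingers, the arm and press above 55 N).
It fails at once if a bystander is moved by more than 25 mm (distance of any of puck_deck, puck_a, puck_b, test_block, bottle from where it was at the start of the episode above 0.025 m).
It also fails if it takes over 72 s, if anything falls off the work surface, if the arm or the gripper's body presses on something with over 40 N, if the wrist force passes 120 N, or if a joint passes its speed limit or range.

ROBOT

A 6-joint arm with a two-finger parallel gripper is mounted at the origin on the work surface. World frame = base frame: x ahead of the robot, y to its left, z up, the work surface at z = 0. Lengths are in m, angles in rad, forces in N, time in s.
With the tool pointing down it reaches from about 0.25 to 0.8 m from the base axis. Payload 8.5 kg.
Tool frame: the origin (TCP) lies on the centre line of the jaws, within the pads' length; the fingertips stand 25 mm ahead of it and the grasp point (between the pads) lies 6 mm ahead of it; z points along the fingers, y is the line along which they close (so a half turn about z gives the same grasp; the last joint's range is limited). The gripper opens to 85 mm and grips with 20 to 120 N. Pads are 22 mm wide; open, the fingers measure 114 mm over their backs; the gripper's body (76 mm by 85 mm) begins 54 mm behind the grasp point. The pads swing forward as they close: fully open they stand 13 mm farther back than shut.
Start: joints at [-1.115, 0.238, -0.013, 1.319, 0, 1.571], TCP at [0.231, -0.471, 0.217] pointing down, gripper open.
Joint ranges: [-2.66, 2.66], [-1.03, 1.9], [-1.14, 1.46], [-1.82, 2.27], [-1.45, 1.34], [-3.14, 3.14]. Speed limits (rad/s): [2.22, 2.22, 2.79, 3.14, 3.14, 3.14].

INTERFACE

Orientations are given as a unit quaternion [w, x, y, z].
In Python, from rig import robot, optics gives the robot as it stands.
- The arm moves only by the tool carry_out, never from a script. Its argument "motion" is a list of rows, each a list of 4 numbers: the shift along the tool's x, y, z in m, then the turn about the tool's z in degrees. In form: [[dx, dy, dz, roll], ...]. A call has 1 to 8 rows; each row shifts and turns the commanded pose from where the row before left it, along the tool's axes as they then stand; what a row does not reach is not made up. A row lasts 1/10 s, in which the tool goes at most 50 mm and 8.59 degrees, less where a joint would pass 70% of its speed; a pose out of reach is approached as far as the arm can. A call is refused whole if a number of a shift passes 0.05 or a number of a turn 8.59, either way. A call with a gripper value outside its range is refused whole. "gripper" is the finger opening in m, from 0 to 0.0854, set as the call begins (left out, the last holds). The fingers move at their own pace and stop on an object; "newtons" is the grip in N (left out, the last holds). Time passes only in rows, so rows that do not move let the fingers close. It gives the time, the measured TCP pose, the force, the opening and the grip force at its end, in the units of the state.
- robot.get_state(): the state, without advancing time (a new reading comes with each control period).
- optics.grab_frame(name): name is "side" or "top"; returns a dict with "color" (480x640x3 uint8, red, green, blue), "fx", "fy", "cx", "cy" (pixels), "cam_to_world" (4x4, takes a point from camera to world coordinates). Camera axes: x right, y up, looking along -z (the intrinsics and any distortion apply to the point x, -y, -z); pixel columns grow to the right and rows downward; lengths in m; the calibration is good to about 2 mm. A picture is of the moment at which its call begins. There is no depth.
- robot.hand_in(): hands the job in; it is judged then, once.
The state is a dict: "time": time; "qpos": joint angles; "qvel": joint speeds; "joint_efforts": joint torques, N m; "eef_pos": TCP position; "orientation": TCP orientation; "wrist_force": force on the tool from outside, world axes, zero at the start; "torque": the same for the moment, N m; "finger_gap": opening from 0.0 (shut) to 1.0 (fully open); "grip_force": force on a finger pad.
Only numpy, scipy, OpenCV 4.12 (cv2) and the standard library are available. Lean on these libraries where they do the work, as an engineer would, in place of code of your own. Each camera call takes 0.05 s, during which the arm holds its last target. There are 200 camera calls.

## Working session

There is one attempt and no reset: what is moved stays moved. The work goes in short steps, Python scripts to look and compute and a tool call to move; the robot and the scene stay as the last step left them, time stands still between calls to the robot, and variables do not carry over. Pictures are saved under pics/ and viewed, at most 10 in all, crops included, and the job is handed in when it is done.

Besides the shell and the picture viewer there is one more tool, called after "Emit:" in YAML: its name, and indented under it one key for each argument. carry_out: Moves the arm, as the interface text tells. Its arguments: {"type":"object","properties":{"motion":{"type":"array","items":{"type":"array","items":{"type":"number"}}},"gripper":{"type":"number"},"newtons":{"type":"number"}},"required":["motion"]}

```bash
mkdir -p pics; ls; python3 - <<'E'
from rig import robot, optics
import cv2, numpy as np
print(robot.get_state())
for n in("side","top"):
    f=optics.grab_frame(n); cv2.imwrite(f"pics/{n}0.png",f["color"][:,:,::-1])
    print(n,{k:v for k,v in f.items() if k!="color"})
E
```

```text
pics
{'time': 0.0, 'qpos': array([-1.11502327e+00,  2.38805319e-01, -1.42909488e-02,  1.31917185e+00,
        2.31156681e-05,  1.57078195e+00]), 'qvel': array([ 0.00037736, -0.00188573, -0.00247361,  0.00083025,  0.00079869,
       -0.00165968]), 'joint_efforts': array([-2.47380020e-03, -5.38778472e+01,  3.46440661e+01,  1.82661874e-02,
       -5.73319107e-05, -2.77617528e-05]), 'eef_pos': array([ 0.23089415, -0.47100804,  0.21655047]), 'orientation': array([-7.19484211e-04,  9.74144158e-01,  2.25926131e-01, -1.54989264e-04]), 'wrist_force': array([ 0.47183353, -0.26864882, -0.43694324]), 'torque': array([ 0.02668778,  0.00150468, -0.06556304]), 'grip_force': 0.0, 'finger_gap': 1.0014754768044598}
side {'fx': 488.4846389711039, 'fy': 488.4846389711039, 'cx': 328.9996289562625, 'cy': 232.0250993720017, 'cam_to_world': array([[-0.98634839,  0.11828669, -0.11456489,  0.43999055],
       [-0.16402897, -0.64432352,  0.74695495,  0.80307419],
       [ 0.01453797,  0.75554977,  0.65492991,  0.6939331 ],
       [ 0.        ,  0.        ,  0.        ,  1.        ]])}
top {'fx': 577.2909731821144, 'fy': 577.2909731821144, 'cx': 310.4590890549972, 'cy': 239.58351089949045, 'cam_to_world': array([[ 0.01654773,  0.98802143, -0.15342693,  0.40795148],
       [-0.99985848,  0.01588624, -0.00553648,  0.07678052],
       [-0.00303278,  0.15349683,  0.98814449,  1.08667352],
       [ 0.        ,  0.        ,  0.        ,  1.        ]])}
```

View pics/top0.png

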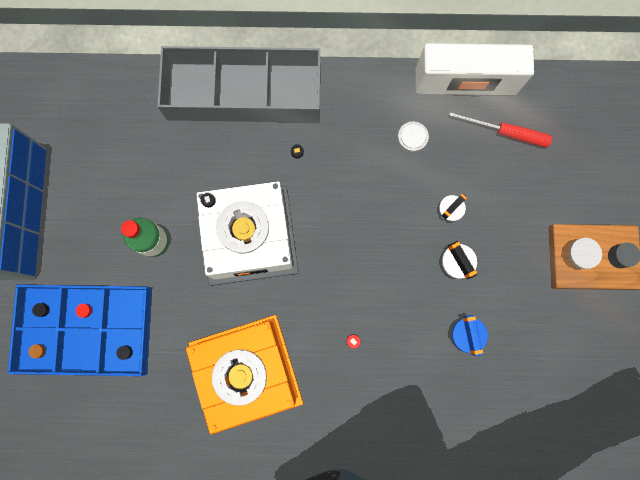

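View pics/side0.png

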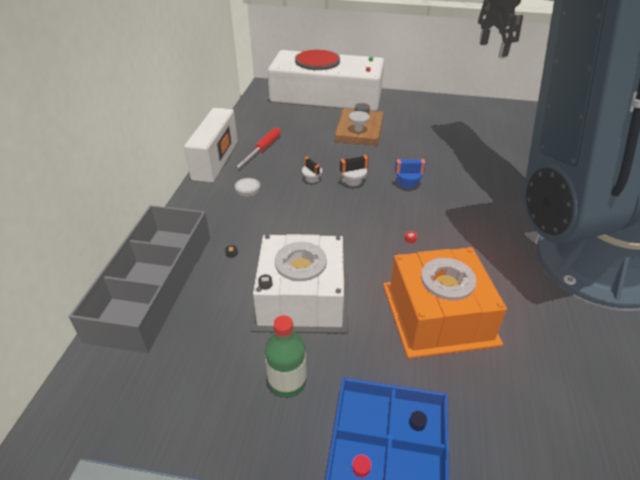

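The top view shows three closure-like things: small silver (453,208), larger silver (460,261) and blue (470,335). The larger silver one is the one meant: it is not blue, and it is bigger than the other silver one. The white mould is at (245,230); the orange one at (243,375) is a decoy. Next I'll confirm this in a crop and measure.

```bash
cat > h.py <<'E'
import numpy as np, cv2
from rig import robot, optics
def ray(f,u,v):
    M=f["cam_to_world"]; d=M[:3,:3]@np.array([(u-f["cx"])/f["fx"],-(v-f["cy"])/f["fy"],-1.]); return M[:3,3],d/np.linalg.norm(d)
def plane(f,u,v,z):
    o,d=ray(f,u,v); return o+d*(z-o[2])/d[2]
def tri(fa,pa,fb,pb):
    o1,d1=ray(fa,*pa);o2,d2=ray(fb,*pb)
    s=np.linalg.lstsq(np.c_[d1,-d2],o2-o1,rcond=None)[0]
    a,b=o1+s[0]*d1,o2+s[1]*d2; return (a+b)/2,np.linalg.norm(a-b)
def blobs(mask,amin):
    n,l,s,c=cv2.connectedComponentsWithStats(mask.astype(np.uint8)); return [(c[i].round(1).tolist(),int(s[i,4]),s[i,:4].tolist()) for i in range(1,n) if s[i,4]>=amin]
def orange(f):
    h=cv2.cvtColor(f["color"],cv2.COLOR_RGB2HSV).astype(int); return (h[...,0]>5)&(h[...,0]<20)&(h[...,1]>130)&(h[...,2]>120)
E
python3 - <<'E'
from h import *
fs={n:optics.grab_frame(n) for n in("side","top")}
T,S=fs["top"],fs["side"]
c=T["color"];s=S["color"]
z=lambda im,x0,y0,x1,y1:cv2.resize(im[y0:y1,x0:x1],(400,300),interpolation=cv2.INTER_CUBIC)
cv2.imwrite("pics/crop1.png",np.vstack([np.hstack([z(c,410,200,510,275),z(c,185,185,305,275)]),np.hstack([z(s,300,140,400,215),z(s,250,225,350,300)])])[:,:,::-1])
m=orange(T);m[:, :420]=0;m[:,500:]=0;print(blobs(m,4))
m=orange(S);m[:,:290]=0;m[:,440:]=0;m[:140]=0;m[200:]=0;print(blobs(m,4))
E
```

```text
[([464.0, 82.0], 5, [462, 82, 5, 1]), ([479.5, 82.0], 18, [471, 82, 18, 1]), ([461.2, 87.2], 14, [459, 86, 6, 3]), ([463.6, 196.2], 19, [461, 194, 6, 6]), ([447.1, 213.2], 12, [445, 211, 5, 6]), ([453.8, 245.5], 37, [449, 242, 11, 8]), ([470.6, 273.6], 35, [465, 270, 12, 8]), ([468.4, 318.2], 25, [463, 316, 13, 5]), ([475.0, 351.3], 22, [470, 350, 13, 4])]
[([365.6, 160.6], 39, [363, 155, 5, 13]), ([305.5, 158.8], 12, [304, 157, 4, 6]), ([343.2, 164.7], 44, [341, 159, 5, 13]), ([398.3, 164.6], 21, [397, 159, 3, 13]), ([422.5, 164.9], 16, [422, 159, 2, 13]), ([316.2, 166.1], 12, [315, 165, 4, 4])]
```

View pics/crop1.png

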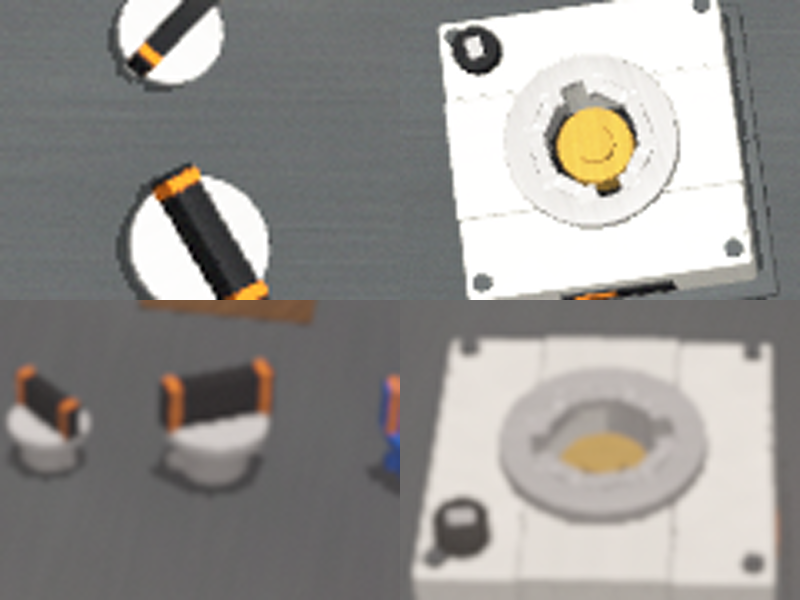

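The crop confirms it: the larger silver closure has a black bar with orange ends at (454,245) and (471,274). The white mould's collar is centred near (243,228), with slots near (237,213) and (247,241). Now I'll locate both in world coordinates.

```bash
cat >> h.py <<'E'
def collar(f,box,thr):
    x0,y0,x1,y1=box; g=cv2.cvtColor(f["color"],cv2.COLOR_RGB2GRAY)[y0:y1,x0:x1]
    m=(g<thr).astype(np.uint8); cs,_=cv2.findContours(m,cv2.RETR_EXTERNAL,cv2.CHAIN_APPROX_NONE)
    k=max(cs,key=cv2.contourArea); e=cv2.fitEllipse(cv2.convexHull(k)); return (e[0][0]+x0,e[0][1]+y0),e[1],e[2]
E
python3 - <<'E'
from h import *
T,S=optics.grab_frame("top"),optics.grab_frame("side")
for a,b in(((453.8,245.5),(343.2,164.7)),((453.8,245.5),(365.6,160.6)),((470.6,273.6),(365.6,160.6)),((462.2,259.55),(354.4,162.65))): print("bar",*tri(T,a,S,b))
p,q=plane(T,453.8,245.5,.064),plane(T,470.6,273.6,.064);print("barplane",p,q,np.degrees(np.arctan2(*(q-p)[1::-1])), np.linalg.norm(p-q))
for thr in(225,235,245):print("T",thr,collar(T,(214,200,272,258),thr))
for thr in(190,200,205):print("S",thr,collar(S,(268,236,332,283),thr))
gT=cv2.cvtColor(T["color"],cv2.COLOR_RGB2GRAY);gS=cv2.cvtColor(S["color"],cv2.COLOR_RGB2GRAY)
print(gT[228,205:285:2]);print(gS[262,262:342:2]);print(gS[236:288,300])
a,b=plane(T,237.5,213.5,.1),plane(T,247.1,241.1,.1);print("slots",a,b,np.degrees(np.arctan2(*(b-a)[1::-1])))
E
```

```text
bar [ 0.56048887 -0.17682799  0.05246291] 0.00273527101507267
bar [ 0.53153312 -0.16827201  0.08004542] 0.051921164476882935
bar [ 0.50998153 -0.20607781  0.05158058] 0.0029350128491563714
bar [ 0.53530024 -0.19153866  0.05188859] 0.0025700139941977436
barplane [ 0.56015393 -0.17400693  0.064     ] [ 0.51021445 -0.20271543  0.064     ] -150.10687674751094 0.057603216831020536
T 225 ((241.9219627380371, 226.38133811950684), (27.631546020507812, 35.87403106689453), 163.7371368408203)
T 235 ((241.8539276123047, 226.52631759643555), (27.81635093688965, 36.34062194824219), 158.39700317382812)
T 245 ((242.27055549621582, 226.601318359375), (52.78754425048828, 54.71713638305664), 100.42755126953125)
S 190 ((300.23963928222656, 261.7154006958008), (38.914730072021484, 51.949790954589844), 87.60755157470703)
S 200 ((300.2968215942383, 261.4752445220947), (40.25733947753906, 52.461143493652344), 87.08048248291016)
S 205 ((300.40227127075195, 261.39342880249023), (40.73678207397461, 53.14150619506836), 86.42444610595703)
[255 255 255 254 255 254 238 237 237 238 242 239 112  52 208 205 213 208
 210 210 203 204 137 212 206  96 240 243 241 244 242 239 255 255 255 255
 255 255 255 255]
[226 226 225 225 224 225 204 182 185 185 171 147 162 170 168 166 165 166
 165 164 165 165 165 166 157 150 185 190 186 185 185 183 184 223 224 225
 225 226 226 226]
[220 221 221 221 220 209 194 186 186 187 186 186 183 169 148 147 158 164
 166 166 165 167 166 166 165 164 164 166 166 166 166 169 177 185 185 180
 179 183 185 186 186 178 161 143 152 194 218 222 221 221 221 221]
slots [0.60509688 0.2101894  0.1       ] [0.55673439 0.19183244 0.1       ] -159.21473169647513
```

```bash
cat >> h.py <<'E'
def st():
    s=robot.get_state(); w,x,y,z=s["orientation"]
    yaw=np.degrees(2*np.arctan2(y,x))%360
    print("t %.2f pos %s yaw %.2f tiltq %.4f %.4f F %s M %s gap %.3f grip %.1f j6 %.2f"%(s["time"],s["eef_pos"].round(4),yaw,w,z,s["wrist_force"].round(1),s["torque"].round(2),s["finger_gap"],s["grip_force"],s["qpos"][5]))
    return s,yaw
def delta(target):
    s,yaw=st(); d=np.array(target)-s["eef_pos"]; a=np.radians(yaw)
    return np.array([d[0]*np.cos(a)+d[1]*np.sin(a), d[0]*np.sin(a)-d[1]*np.cos(a), -d[2]]).round(4)
E
python3 - <<'E'
from h import *
T,S=optics.grab_frame("top"),optics.grab_frame("side")
print(tri(T,(242.3,227),S,(300.5,259.2)),plane(T,242.3,227,.1),plane(S,300.5,259.2,.1))
a,b=plane(S,283.75,260,.1),plane(S,315.5,257,.1);print("slots side",a,b,np.degrees(np.arctan2(*(b-a)[1::-1])))
E
```

```text
(array([0.58202388, 0.20153989, 0.09561013]), np.float64(0.00019947845601578585)) [0.58135351 0.20099482 0.1       ] [0.58088032 0.20596589 0.1       ]
slots side [0.60908168 0.21311884 0.1       ] [0.55619546 0.19585946 0.1       ] -161.92594111213535
```

Emit:
carry_out:
  motion:
    - [0, 0, 0, -8.59]
    - [0, 0, 0, -8.59]
    - [0, 0, 0, -8.59]
    - [0, 0, 0, -8.59]
    - [0, 0, 0, -8.59]
    - [0, 0, 0, -8.59]
    - [0, 0, 0, -8.59]
    - [0, 0, 0, -8.59]
  gripper: 0.0854

```text
time: 1.2
eef_pos: [0.2311, -0.4713, 0.2172]
orientation: [-0.0, 0.674, 0.738, 0.0]
wrist_force: [0.6, -1.3, -0.1]
finger_gap: 1.003
grip_force: 0.0
```

Emit:
carry_out:
  motion:
    - [0, 0, 0, -8.59]
    - [0, 0, 0, -8.59]
    - [0, 0, 0, -8.59]
    - [0, 0, 0, -8.59]
    - [0, 0, 0, -8.59]
    - [0, 0, 0, -8.59]
    - [0, 0, 0, -8.59]
    - [0, 0, 0, -8.59]

```text
time: 2.0
eef_pos: [0.2311, -0.4714, 0.2172]
orientation: [-0.0, 0.14, 0.99, 0.0]
wrist_force: [-0.6, 1.0, -0.1]
finger_gap: 0.998
grip_force: 0.0
```

Emit:
carry_out:
  motion:
    - [0, 0, 0, -8.59]
    - [0, 0, 0, -8.59]
    - [0, 0, 0, -8.59]
    - [0, 0, 0, -8.59]
    - [0, 0, 0, -8.59]
    - [0, 0, 0, -3.6]
    - [0, 0, 0, 0]

```text
time: 2.7
eef_pos: [0.2311, -0.4713, 0.2172]
orientation: [0.0, -0.26, 0.966, 0.0]
wrist_force: [-0.2, 0.2, 0.3]
finger_gap: 1.003
grip_force: 0.0
```

```bash
python3 -c "
from h import *
print(delta([.5353,-.190,.16]))"
```

```text
t 2.70 pos [ 0.2311 -0.4713  0.2172] yaw 210.15 tiltq 0.0000 0.0001 F [-0.2  0.2  0.3] M [ 0.04  0.02 -0.02] gap 1.003 grip 0.0 j6 -1.64
[-0.4044  0.0905  0.0572]
```

Emit:
carry_out:
  motion:
    - [-0.03, 0.007, 0, 0]
    - [-0.045, 0.01, 0, 0]
    - [-0.045, 0.01, 0, 0]
    - [-0.045, 0.01, 0, 0]
    - [-0.045, 0.01, 0, 0]
    - [-0.045, 0.01, 0, 0]
    - [-0.045, 0.01, 0, 0]
    - [-0.045, 0.01, 0, 0]

```text
time: 3.5
eef_pos: [0.4921, -0.2302, 0.2173]
orientation: [0.0, -0.259, 0.966, -0.0]
wrist_force: [0.3, -0.8, 0.2]
finger_gap: 1.004
grip_force: 0.0
```

Emit:
carry_out:
  motion:
    - [-0.035, 0.008, 0.01, 0]
    - [-0.0244, 0.0055, 0.02, 0]
    - [0, 0, 0.03, 0]
    - [0, 0, 0, 0]
    - [0, 0, 0, 0]

```text
time: 4.0
eef_pos: [0.5351, -0.1902, 0.1574]
orientation: [-0.001, -0.259, 0.966, 0.0]
wrist_force: [0.6, 0.0, -0.1]
finger_gap: 1.0
grip_force: 0.0
```

```bash
python3 - <<'E'
from h import *
print(delta([.5353,-.190,.065]))
T,S=optics.grab_frame("top"),optics.grab_frame("side")
z=lambda im,x0,y0,x1,y1:cv2.resize(im[y0:y1,x0:x1],(400,300),interpolation=cv2.INTER_CUBIC)
cv2.imwrite("pics/grasp1.png",np.hstack([z(T["color"],400,200,520,290),z(S["color"],300,80,420,170+20)])[:,:,::-1])
E
```

```text
t 4.00 pos [ 0.5351 -0.1902  0.1574] yaw 210.03 tiltq -0.0005 0.0004 F [ 0.6  0.  -0.1] M [0.03 0.02 0.02] gap 1.000 grip 0.0 j6 -0.87
[-0.0003  0.0001  0.0924]
```

View pics/grasp1.png

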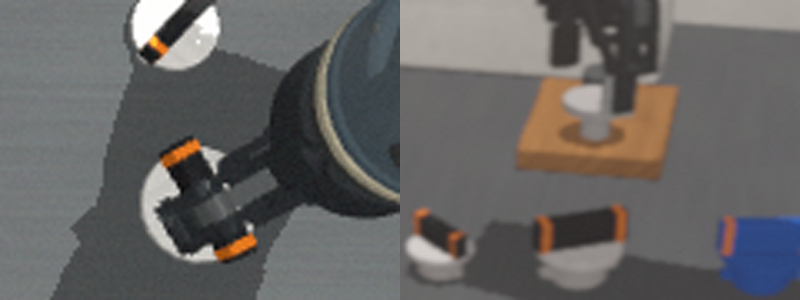

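The gripper straddles the black bar between its orange ends (crop 180,150 and 235,245), clear of the small closure. Next I'll lower it and grip.

Emit:
carry_out:
  motion:
    - [0, 0, 0.03, 0]
    - [0, 0, 0.03, 0]
    - [0, 0, 0.02, 0]
    - [0, 0, 0.012, 0]
    - [0, 0, 0, 0]
    - [0, 0, 0, 0]

```text
time: 4.7
eef_pos: [0.5362, -0.1907, 0.0665]
orientation: [0.001, -0.259, 0.966, -0.0]
wrist_force: [-0.5, 0.2, 0.5]
finger_gap: 0.999
grip_force: 0.0
```

Emit:
carry_out:
  motion:
    - [0, 0, 0, 0]
    - [0, 0, 0, 0]
    - [0, 0, 0, 0]
    - [0, 0, 0, 0]
    - [0, 0, 0, 0]
    - [0, 0, 0, 0]
    - [0, 0, 0, 0]
    - [0, 0, 0, 0]
  gripper: 0.0
  newtons: 90

```text
time: 5.5
eef_pos: [0.5355, -0.1902, 0.0651]
orientation: [-0.0, -0.26, 0.966, 0.0]
wrist_force: [-0.1, -0.2, 0.6]
finger_gap: 0.002
grip_force: 0.0
```

```bash
python3 -c "
from h import *
print(delta([.5353,-.190,.065]))"
```

```text
t 5.50 pos [ 0.5355 -0.1902  0.0651] yaw 210.11 tiltq -0.0001 0.0001 F [-0.1 -0.2  0.6] M [-0.01 -0.03 -0.02] gap 0.002 grip 0.0 j6 -0.87
[0.     0.0003 0.0001]
```

The fingers shut on nothing, so I'll look again.

```bash
python3 - <<'E'
from h import *
st()
T,S=optics.grab_frame("top"),optics.grab_frame("side")
z=lambda im,x0,y0,x1,y1:cv2.resize(im[y0:y1,x0:x1],(400,300),interpolation=cv2.INTER_CUBIC)
cv2.imwrite("pics/grasp2.png",np.hstack([z(T["color"],400,200,520,290),z(S["color"],300,110,420,200)])[:,:,::-1])
E
```

```text
t 5.50 pos [ 0.5355 -0.1902  0.0651] yaw 210.11 tiltq -0.0001 0.0001 F [-0.1 -0.2  0.6] M [-0.01 -0.03 -0.02] gap 0.002 grip 0.0 j6 -0.87
```

View pics/grasp2.png

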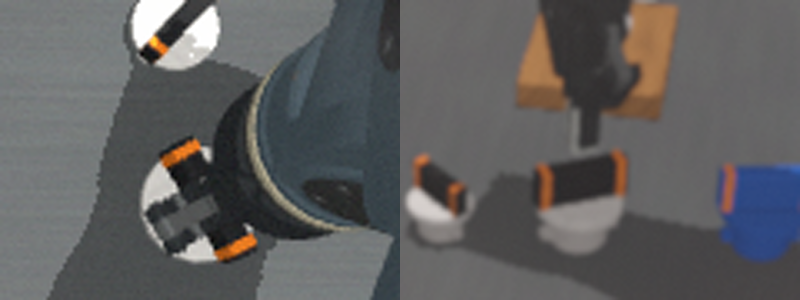

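```bash
python3 - <<'E'
from h import *
T,S=optics.grab_frame("top"),optics.grab_frame("side")
print("grasp1 tips", plane(S,358,105.5,.145), tri(T,(460,263),S,(358,105.5)))
print("now tip", plane(S,355.5,154,.04),plane(S,355.5,154,.07),tri(T,(460,262),S,(355.5,154)))
for p in [(.5355,-.1902,.04),(.5355,-.1902,.066),(.5355,-.1902,.1)]:
  for f in (T,S):
    M=f["cam_to_world"];q=M[:3,:3].T@(np.array(p)-M[:3,3]);print(p,(f["cx"]+f["fx"]*q[0]/-q[2]).round(1),(f["cy"]-f["fy"]*q[1]/-q[2]).round(1))
z=lambda im,x0,y0,x1,y1:cv2.resize(im[y0:y1,x0:x1],(400,600),interpolation=cv2.INTER_CUBIC)
cv2.imwrite("pics/grasp3.png",np.hstack([z(T["color"],440,235,480,295),z(S["color"],330,125,380,200)])[:,:,::-1])
E
```

```text
grasp1 tips [ 0.54375557 -0.30299233  0.145     ] (array([ 0.51944582, -0.14355973,  0.22330576]), np.float64(0.01875819262588703))
now tip [ 0.53799521 -0.24963926  0.04      ] [ 0.53349912 -0.20134471  0.07      ] (array([ 0.5298889 , -0.17944213,  0.08344789]), np.float64(0.003157051107308723))
(0.5355, -0.1902, 0.04) 459.8 260.9
(0.5355, -0.1902, 0.04) 353.5 167.0
(0.5355, -0.1902, 0.066) 463.5 259.2
(0.5355, -0.1902, 0.066) 354.0 157.8
(0.5355, -0.1902, 0.1) 468.6 256.8
(0.5355, -0.1902, 0.1) 354.7 145.4
```

View pics/grasp3.png

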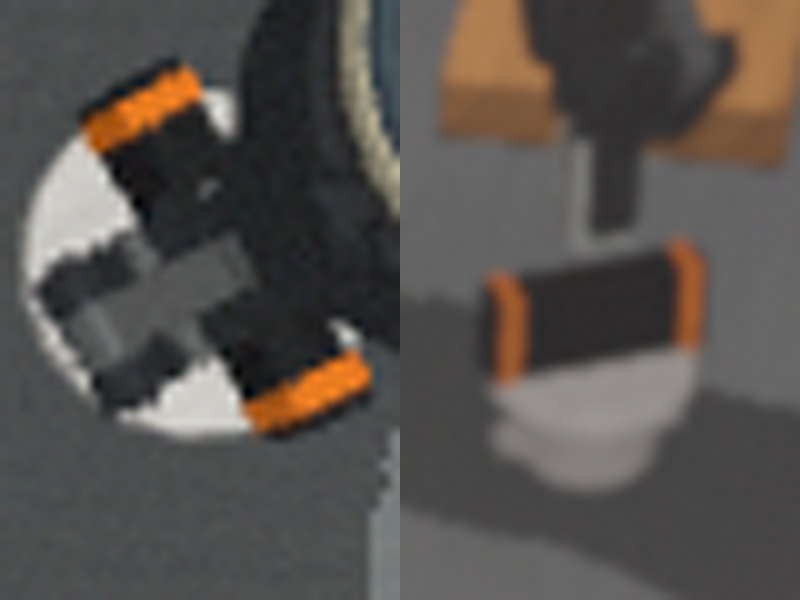

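Emit:
carry_out:
  motion:
    - [0, 0, -0.02, 0]
    - [0, 0, -0.04, 0]
    - [0, 0, -0.04, 0]
    - [0, 0, 0, 0]
    - [0, 0, 0, 0]

```text
time: 6.2
eef_pos: [0.5361, -0.1904, 0.166]
orientation: [0.001, -0.26, 0.966, -0.001]
wrist_force: [-0.3, -0.7, -0.4]
finger_gap: 0.0
grip_force: 0.0
```

```bash
python3 - <<'E'
from h import *
st()
T,S=optics.grab_frame("top"),optics.grab_frame("side")
def mark(f,im):
    for z in(.1,.14,.165):
        M=f["cam_to_world"];q=M[:3,:3].T@(np.array((.5355,-.1902,z))-M[:3,3]);p=((f["cx"]+f["fx"]*q[0]/-q[2]).round(1),(f["cy"]-f["fy"]*q[1]/-q[2]).round(1));print(z,p)
z=lambda im,x0,y0,x1,y1:cv2.resize(im[y0:y1,x0:x1],(400,600),interpolation=cv2.INTER_CUBIC)
mark(T,0);mark(S,0)
cv2.imwrite("pics/lift.png",np.hstack([z(T["color"],435,220,515,340),z(S["color"],310,50,400,185)])[:,:,::-1])
E
```

```text
t 6.20 pos [ 0.5361 -0.1904  0.166 ] yaw 210.11 tiltq 0.0009 -0.0006 F [-0.3 -0.7 -0.4] M [0.02 0.03 0.01] gap 0.000 grip 0.0 j6 -0.87
0.1 (np.float64(468.6), np.float64(256.8))
0.14 (np.float64(475.1), np.float64(253.8))
0.165 (np.float64(479.4), np.float64(251.8))
0.1 (np.float64(354.7), np.float64(145.4))
0.14 (np.float64(355.6), np.float64(130.1))
0.165 (np.float64(356.1), np.float64(120.2))
```

View pics/lift.png

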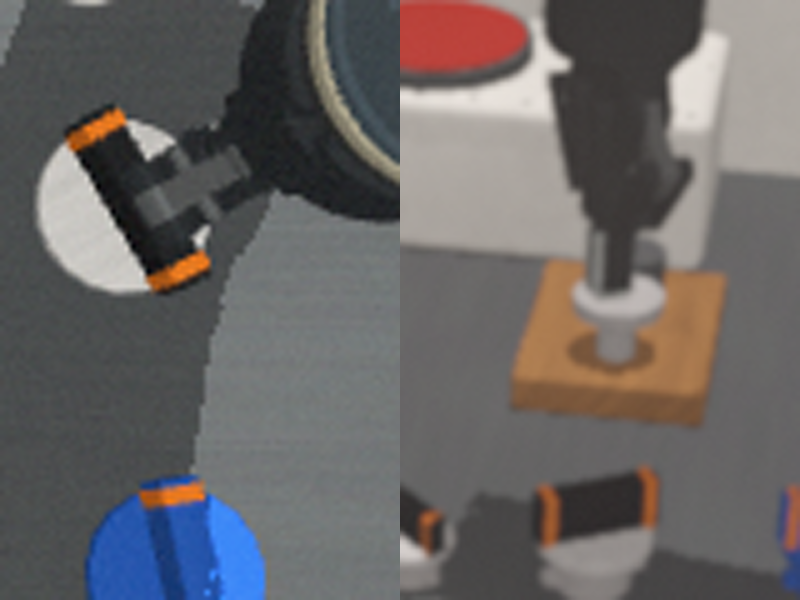

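```bash
cat >> h.py <<'E'
def proj(f,p):
    M=f["cam_to_world"];q=M[:3,:3].T@(np.array(p)-M[:3,3]);return (f["cx"]+f["fx"]*q[0]/-q[2]).round(1),(f["cy"]-f["fy"]*q[1]/-q[2]).round(1)
E
python3 - <<'E'
from h import *
T,S=optics.grab_frame("top"),optics.grab_frame("side")
for t in((464,261),(468,259),(475,255),(480,251)):print(t,tri(T,t,S,(356.8,116.4)))
print("open +y tip expected T,S",proj(T,(.511,-.147,.145)),proj(S,(.511,-.147,.145)),proj(S,(.56,-.233,.145)))
print("closed now tri T(456,264)",tri(T,(456,264),S,(355,154.4)))
for f in(T,S):print(proj(f,(.231,-.471,.19)))
E
```

```text
(464, 261) (array([ 0.52431042, -0.15831304,  0.19051023]), np.float64(0.014269464222057548))
(468, 259) (array([ 0.52651234, -0.16566778,  0.18677567]), np.float64(0.011260451103108353))
(475, 255) (array([ 0.53080057, -0.17867383,  0.1802469 ]), np.float64(0.005139362803282904))
(480, 251) (array([ 0.53480043, -0.1880614 ,  0.17567918]), np.float64(0.0011088628141378645))
open +y tip expected T,S (np.float64(449.9), np.float64(267.9)) (np.float64(364.3), np.float64(138.7)) (np.float64(347.6), np.float64(118.3))
closed now tri T(456,264) (array([ 0.52806595, -0.17150224,  0.08697492]), np.float64(0.0075597162834542975))
(np.float64(679.8), np.float64(456.2))
(np.float64(487.4), np.float64(70.7))
```

The side view puts the shut fingertips at px (357,116), which is about z = 0.175 with the TCP at 0.166. The tips therefore stand about 35 mm higher than stated, and they closed above the bar. The lateral position is right. I'll open, go about 30 mm lower (safe under either reading) and close again.

Emit:
carry_out:
  motion:
    - [0, 0, 0, 0]
    - [0, 0, 0, 0]
    - [0, 0, 0, 0]
    - [0, 0, 0, 0]
    - [0, 0, 0, 0]
    - [0, 0, 0, 0]
    - [0, 0, 0, 0]
    - [0, 0, 0, 0]
  gripper: 0.0854

```text
time: 7.2
eef_pos: [0.5355, -0.1902, 0.1652]
orientation: [0.0, -0.26, 0.966, 0.0]
wrist_force: [0.2, 0.1, 0.8]
finger_gap: 0.998
grip_force: 0.0
```

Emit:
carry_out:
  motion:
    - [0, 0, 0.03, 0]
    - [0, 0, 0.03, 0]
    - [0, 0, 0.03, 0]
    - [0, 0, 0.02, 0]
    - [0, 0, 0.01, 0]
    - [0, 0, 0.01, 0]
    - [0, 0, 0, 0]
    - [0, 0, 0, 0]

```text
time: 8.0
eef_pos: [0.536, -0.1904, 0.0359]
orientation: [0.0, -0.26, 0.966, -0.0]
wrist_force: [-0.0, -0.1, 0.8]
finger_gap: 1.002
grip_force: 0.0
```

Emit:
carry_out:
  motion:
    - [0, 0, 0, 0]
    - [0, 0, 0, 0]
    - [0, 0, 0, 0]
    - [0, 0, 0, 0]
    - [0, 0, 0, 0]
    - [0, 0, 0, 0]
    - [0, 0, 0, 0]
    - [0, 0, 0, 0]
  gripper: 0.0
  newtons: 90

```text
time: 8.8
eef_pos: [0.5357, -0.1904, 0.0355]
orientation: [0.0, -0.26, 0.966, -0.0]
wrist_force: [-1.6, -1.0, 4.8]
finger_gap: 0.136
grip_force: 88.4
```

```bash
python3 -c "
from h import *
st()"
```

```text
t 8.80 pos [ 0.5357 -0.1904  0.0355] yaw 210.10 tiltq 0.0002 -0.0002 F [-1.6 -1.   4.8] M [-0.08  0.12  0.  ] gap 0.136 grip 88.4 j6 -0.87
```

The bar is gripped (gap 0.136, 88 N). Next I'll lift and carry it.

Emit:
carry_out:
  motion:
    - [0, 0, -0.015, 0]
    - [0, 0, -0.03, 0]
    - [0, 0, -0.04, 0]
    - [0, 0, -0.04, 0]
    - [0, 0, -0.03, 0]
    - [0, 0, -0.01, 0]
    - [0, 0, 0, 0]

```text
time: 9.5
eef_pos: [0.5359, -0.1903, 0.2005]
orientation: [0.0, -0.26, 0.966, -0.0]
wrist_force: [-0.4, 0.4, -4.1]
finger_gap: 0.139
grip_force: 88.6
```

Emit:
carry_out:
  motion:
    - [-0.01, 0.015, 0, 0]
    - [-0.022, 0.03, 0, 0]
    - [-0.025, 0.034, 0, 0]
    - [-0.025, 0.034, 0, 0]
    - [-0.025, 0.034, 0, 0]
    - [-0.025, 0.034, 0, 0]
    - [-0.025, 0.034, 0, 0]
    - [-0.025, 0.034, 0, 0]

```text
time: 10.3
eef_pos: [0.5668, 0.118, 0.1973]
orientation: [-0.002, -0.26, 0.966, 0.0]
wrist_force: [0.3, -1.1, -2.8]
finger_gap: 0.141
grip_force: 88.6
```

Emit:
carry_out:
  motion:
    - [-0.025, 0.034, 0, 0]
    - [-0.02, 0.026, 0, 0]
    - [-0.009, 0.008, 0, 0]
    - [0, 0, 0, 5]
    - [0, 0, 0, 5]
    - [0, 0, 0, 0]
    - [0, 0, 0, 0]

```text
time: 11.0
eef_pos: [0.5802, 0.2017, 0.1987]
orientation: [-0.001, -0.176, 0.984, -0.0]
wrist_force: [0.5, 0.3, -3.6]
finger_gap: 0.134
grip_force: 88.6
```

```bash
python3 - <<'E'
from h import *
print(delta([.5815,.2025,.165]))
T,S=optics.grab_frame("top"),optics.grab_frame("side")
for n,f in(("T",T),("S",S)):
    m=orange(f); p=proj(f,(.5815,.2025,.18)); m2=np.zeros_like(m);a,b=int(p[0]),int(p[1]);m2[b-45:b+45,a-45:a+45]=m[b-45:b+45,a-45:a+45];print(n,p,blobs(m2,6))
z=lambda im,x0,y0,x1,y1:cv2.resize(im[y0:y1,x0:x1],(400,400),interpolation=cv2.INTER_CUBIC)
cv2.imwrite("pics/over.png",np.hstack([z(T["color"],185,160,305,280),z(S["color"],240,180,360,300)])[:,:,::-1])
E
```

```text
t 11.00 pos [0.5802 0.2017 0.1987] yaw 200.22 tiltq -0.0012 -0.0002 F [ 0.5  0.3 -3.6] M [-0.01 -0.01  0.01] gap 0.134 grip 88.6 j6 -0.02
[-0.0015  0.0003  0.0337]
T (np.float64(235.4), np.float64(218.1)) []
S (np.float64(299.4), np.float64(222.6)) [([318.4, 204.5], 78, [316, 195, 5, 20]), ([282.0, 208.2], 84, [279, 199, 6, 20])]
```

View pics/over.png

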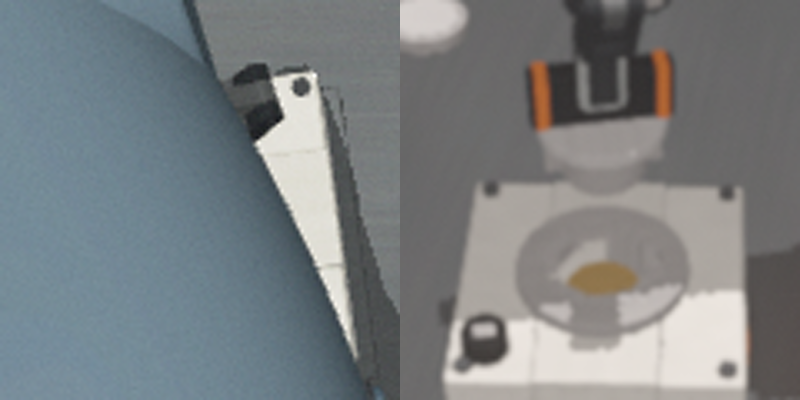

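The side view shows the closure held upright above the collar, with bar ends at (282,208) and (318,204). The arm hides it from the top camera. I'll compare it with the collar in the side view.

```bash
python3 - <<'E'
from h import *
S=optics.grab_frame("side");T=S
print("bench S: pred",proj(S,(.5357,-.1904,.0515)),"meas (354.4,162.65)")
print("now S: pred",proj(S,(.5802,.2017,.2147)),"meas (300.2,206.35)", plane(S,300.2,206.35,.2147))
print("collar S",plane(S,300.5,258.4,.1))
a,b=plane(S,282,208.2,.2147),plane(S,318.4,204.5,.2147);print(np.degrees(np.arctan2(*(a-b)[1::-1])))
# slot gaps refined in initial side frame: intensity around collar ring r=27mm
im=cv2.cvtColor(cv2.imread("pics/side0.png"),cv2.COLOR_BGR2GRAY);it=cv2.cvtColor(cv2.imread("pics/top0.png"),cv2.COLOR_BGR2GRAY)
T=optics.grab_frame("top")
for f,g,c in((S,im,(.581,.2041)),(T,it,(.5825,.2015))):
  for off in(0,180):
    an=np.arange(-4,44,3.)
    print([int(cv2.getRectSubPix(g,(1,1),tuple(map(float,proj(f,(c[0]+.0275*np.cos(np.radians(t+off)),c[1]+.0275*np.sin(np.radians(t+off)),.1)))))[0,0]) for t in an])
E
```

```text
bench S: pred (np.float64(353.6), np.float64(162.9)) meas (354.4,162.65)
now S: pred (np.float64(299.8), np.float64(205.7)) meas (300.2,206.35) [0.57918024 0.20321068 0.2147    ]
collar S [0.58129577 0.20400546 0.1       ]
19.94037517975074
[183, 183, 180, 174, 164, 152, 143, 140, 140, 142, 148, 157, 170, 179, 183, 185]
[190, 189, 188, 181, 172, 161, 152, 144, 141, 139, 142, 145, 155, 164, 174, 182]
[244, 244, 244, 244, 219, 186, 168, 159, 158, 158, 158, 156, 150, 181, 234, 240]
[246, 246, 245, 241, 126, 69, 68, 79, 94, 82, 84, 92, 101, 193, 243, 244]
```

Emit:
carry_out:
  motion:
    - [-0.002, -0.0015, 0.01, -0.8]
    - [0, 0, 0.02, 0]
    - [0, 0, 0.02, 0]
    - [0, 0, 0.01, 0]
    - [0, 0, 0, 0]
    - [0, 0, 0, 0]

```text
time: 11.8
eef_pos: [0.5833, 0.2017, 0.1406]
orientation: [0.0, -0.182, 0.983, 0.0]
wrist_force: [0.9, 0.3, -3.0]
finger_gap: 0.138
grip_force: 88.5
```

```bash
python3 -c "
from h import *
print(delta([.5827,.201,.1355]))"
```

```text
t 11.80 pos [0.5833 0.2017 0.1406] yaw 200.92 tiltq 0.0002 0.0001 F [ 0.9  0.3 -3. ] M [ 0.01 -0.05 -0.01] gap 0.138 grip 88.5 j6 -0.03
[ 0.0008 -0.0004  0.0051]
```

Emit:
carry_out:
  motion:
    - [0.0005, 0, 0.003, 0]
    - [0, 0, 0.003, 0]
    - [0, 0, 0.002, 0]
    - [0, 0, 0, 0]

```text
time: 12.2
eef_pos: [0.5825, 0.2014, 0.1321]
orientation: [-0.0, -0.181, 0.983, 0.0]
wrist_force: [-0.8, 0.1, -3.3]
finger_gap: 0.136
grip_force: 88.6
```

Emit:
carry_out:
  motion:
    - [0, 0, 0.002, 0]
    - [0, 0, 0.002, 0]
    - [0, 0, 0, 0]

```text
time: 12.5
eef_pos: [0.5825, 0.2014, 0.1279]
orientation: [-0.0, -0.181, 0.983, 0.0]
wrist_force: [-0.6, 0.4, -3.4]
finger_gap: 0.142
grip_force: 88.6
```

The nose is in the bore with no contact force. I'll go on in small steps.

Emit:
carry_out:
  motion:
    - [0, 0, 0.001, 0]
    - [0, 0, 0.001, 0]
    - [0, 0, 0, 0]

```text
time: 12.8
eef_pos: [0.5826, 0.2015, 0.1261]
orientation: [-0.0, -0.181, 0.983, 0.0]
wrist_force: [0.4, -0.3, -4.1]
finger_gap: 0.138
grip_force: 88.6
```

Emit:
carry_out:
  motion:
    - [0, 0, 0.001, 0]
    - [0, 0, 0.001, 0]
    - [0, 0, 0, 0]

```text
time: 13.1
eef_pos: [0.5825, 0.2014, 0.124]
orientation: [-0.0, -0.181, 0.983, 0.0]
wrist_force: [-0.0, -0.2, -4.0]
finger_gap: 0.136
grip_force: 88.6
```

The lugs are in the slots at 11.5 mm depth with no force. Next comes the ram.

Emit:
carry_out:
  motion:
    - [0, 0, 0.001, 0]
    - [0, 0, 0.001, 0]
    - [0, 0, 0.001, 0]
    - [0, 0, 0, 0]

```text
time: 13.5
eef_pos: [0.5829, 0.2016, 0.1215]
orientation: [0.0, -0.181, 0.983, 0.0]
wrist_force: [0.1, -0.5, -2.3]
finger_gap: 0.138
grip_force: 88.8
```

Emit:
carry_out:
  motion:
    - [0, 0, 0.001, 0]
    - [0, 0, 0.001, 0]
    - [0, 0, 0.001, 0]
    - [0, 0, 0, 0]

```text
time: 13.9
eef_pos: [0.5828, 0.2016, 0.1184]
orientation: [0.0, -0.181, 0.983, 0.0]
wrist_force: [-0.7, 1.1, 3.2]
finger_gap: 0.138
grip_force: 89.5
```

Emit:
carry_out:
  motion:
    - [0, 0, 0.001, 0]
    - [0, 0, 0.001, 0]
    - [0, 0, 0.001, 0]
    - [0, 0, 0, 0]

```text
time: 14.3
eef_pos: [0.5828, 0.2016, 0.1154]
orientation: [0.0, -0.181, 0.983, 0.0]
wrist_force: [-0.7, 0.1, 5.3]
finger_gap: 0.138
grip_force: 89.9
```

Emit:
carry_out:
  motion:
    - [0, 0, 0.001, 0]
    - [0, 0, 0.001, 0]
    - [0, 0, 0.001, 0]
    - [0, 0, 0, 0]

```text
time: 14.7
eef_pos: [0.583, 0.2017, 0.1127]
orientation: [0.001, -0.181, 0.983, 0.0]
wrist_force: [-0.1, 0.8, 8.4]
finger_gap: 0.136
grip_force: 90.2
```

Emit:
carry_out:
  motion:
    - [0, 0, 0.001, 0]
    - [0, 0, 0.001, 0]
    - [0, 0, 0.001, 0]
    - [0, 0, 0, 0]
    - [0, 0, 0, 0]

```text
time: 15.2
eef_pos: [0.5833, 0.2017, 0.1101]
orientation: [0.001, -0.181, 0.983, 0.0]
wrist_force: [-0.5, -0.1, 9.7]
finger_gap: 0.14
grip_force: 90.5
```

```bash
python3 -c "
from h import *
st()"
```

```text
t 15.20 pos [0.5833 0.2017 0.1101] yaw 200.91 tiltq 0.0009 0.0002 F [-0.5 -0.1  9.7] M [0.03 0.11 0.04] gap 0.140 grip 90.5 j6 -0.03
```

Emit:
carry_out:
  motion:
    - [0, 0, 0.001, 0]
    - [0, 0, 0.0005, 0]
    - [0, 0, 0, 0]
    - [0, 0, 0, 0]

```text
time: 15.6
eef_pos: [0.5833, 0.2017, 0.1088]
orientation: [0.001, -0.181, 0.983, 0.0]
wrist_force: [-0.4, -0.6, 10.7]
finger_gap: 0.138
grip_force: 90.5
```

Emit:
carry_out:
  motion:
    - [0, 0, 0, 3]
    - [0, 0, 0, 3]
    - [0, 0, 0, 0]

```text
time: 15.9
eef_pos: [0.5832, 0.2017, 0.1088]
orientation: [0.001, -0.129, 0.992, 0.0]
wrist_force: [-1.0, 0.1, 11.7]
finger_gap: 0.134
grip_force: 90.6
```

```bash
python3 -c "
from h import *
st()"
```

```text
t 15.90 pos [0.5832 0.2017 0.1088] yaw 194.80 tiltq 0.0009 0.0002 F [-1.   0.1 11.7] M [-0.06  0.16 -0.04] gap 0.134 grip 90.6 j6 0.07
```

Emit:
carry_out:
  motion:
    - [0, 0, 0, 3]
    - [0, 0, 0, 3]
    - [0, 0, 0, 3]
    - [0, 0, 0, 0]

```text
time: 16.3
eef_pos: [0.5832, 0.2017, 0.1088]
orientation: [0.001, -0.051, 0.999, 0.0]
wrist_force: [-0.7, 0.1, 11.0]
finger_gap: 0.138
grip_force: 90.6
```

```bash
python3 -c "
from h import *
st()"
```

```text
t 16.30 pos [0.5832 0.2017 0.1088] yaw 185.80 tiltq 0.0009 0.0003 F [-0.7  0.1 11. ] M [-0.    0.12 -0.  ] gap 0.138 grip 90.6 j6 0.23
```

It turns freely with no torque, so the lugs are under the ledge. I'll continue the turn.

Emit:
carry_out:
  motion:
    - [0, 0, 0, 5]
    - [0, 0, 0, 5]
    - [0, 0, 0, 5]
    - [0, 0, 0, 5]
    - [0, 0, 0, 5]
    - [0, 0, 0, 5]
    - [0, 0, 0, 5]
    - [0, 0, 0, 0]

```text
time: 17.1
eef_pos: [0.5833, 0.2018, 0.1088]
orientation: [0.001, 0.253, 0.968, 0.001]
wrist_force: [-0.2, -0.0, 11.4]
finger_gap: 0.139
grip_force: 90.6
```

Emit:
carry_out:
  motion:
    - [0, 0, 0, 5]
    - [0, 0, 0, 5]
    - [0, 0, 0, 5]
    - [0, 0, 0, 5]
    - [0, 0, 0, 5]
    - [0, 0, 0, 3]
    - [0, 0, 0, 2]
    - [0, 0, 0, 0]

```text
time: 17.9
eef_pos: [0.5835, 0.2018, 0.1089]
orientation: [0.001, 0.494, 0.87, 0.001]
wrist_force: [-0.6, 0.8, 10.8]
finger_gap: 0.137
grip_force: 90.6
```

```bash
python3 -c "
from h import *
st()"
```

```text
t 17.90 pos [0.5835 0.2018 0.1089] yaw 120.83 tiltq 0.0008 0.0009 F [-0.6  0.8 10.8] M [ 0.03  0.04 -0.05] gap 0.137 grip 90.6 j6 1.37
```

Turned 80° so far. I'll feel for the stop in 2° steps.

Emit:
carry_out:
  motion:
    - [0, 0, 0, 2]
    - [0, 0, 0, 2]
    - [0, 0, 0, 2]
    - [0, 0, 0, 2]
    - [0, 0, 0, 0]

```text
time: 18.4
eef_pos: [0.5835, 0.2018, 0.1089]
orientation: [0.001, 0.553, 0.833, 0.001]
wrist_force: [-0.6, 0.8, 10.7]
finger_gap: 0.137
grip_force: 90.6
```

```bash
python3 -c "
from h import *
st()"
```

```text
t 18.40 pos [0.5835 0.2018 0.1089] yaw 112.84 tiltq 0.0007 0.0010 F [-0.6  0.8 10.7] M [-0.01 -0.09 -0.01] gap 0.137 grip 90.6 j6 1.51
```

Emit:
carry_out:
  motion:
    - [0, 0, 0, 1.5]
    - [0, 0, 0, 1.5]
    - [0, 0, 0, 0]

```text
time: 18.7
eef_pos: [0.5835, 0.2018, 0.1089]
orientation: [0.001, 0.575, 0.818, 0.001]
wrist_force: [-0.2, 0.5, 10.4]
finger_gap: 0.136
grip_force: 90.6
```

```bash
python3 -c "
from h import *
st()"
```

```text
t 18.70 pos [0.5835 0.2018 0.1089] yaw 109.86 tiltq 0.0007 0.0010 F [-0.2  0.5 10.4] M [ 0.05 -0.08  0.  ] gap 0.136 grip 90.6 j6 1.56
```

Emit:
carry_out:
  motion:
    - [0, 0, 0, 1]
    - [0, 0, 0, 1]
    - [0, 0, 0, 0]

```text
time: 19.0
eef_pos: [0.583, 0.2017, 0.1089]
orientation: [0.0, 0.589, 0.808, 0.001]
wrist_force: [-2.7, 1.0, 11.8]
finger_gap: 0.138
grip_force: 90.9
```

```bash
python3 -c "
from h import *
st()"
```

```text
t 19.00 pos [0.583  0.2017 0.1089] yaw 107.89 tiltq 0.0004 0.0007 F [-2.7  1.  11.8] M [-0.08  0.4   0.19] gap 0.138 grip 90.9 j6 1.59
```

Emit:
carry_out:
  motion:
    - [0, 0, 0, 1]
    - [0, 0, 0, 1]
    - [0, 0, 0, 0]

```text
time: 19.3
eef_pos: [0.5826, 0.2016, 0.1088]
orientation: [0.0, 0.602, 0.798, 0.0]
wrist_force: [-3.1, -1.4, 13.1]
finger_gap: 0.135
grip_force: 91.2
```

```bash
python3 -c "
from h import *
st()"
```

```text
t 19.30 pos [0.5826 0.2016 0.1088] yaw 105.93 tiltq 0.0002 0.0004 F [-3.1 -1.4 13.1] M [-0.16  0.67  0.66] gap 0.135 grip 91.2 j6 1.63
```

The stop shows up at yaw about 108° (torque 0.66 N m). I'll back off 6° to the pocket's middle and let it rise.

Emit:
carry_out:
  motion:
    - [0, 0, 0, -3]
    - [0, 0, 0, -3]
    - [0, 0, 0, 0]
    - [0, 0, -0.001, 0]
    - [0, 0, -0.001, 0]
    - [0, 0, -0.001, 0]
    - [0, 0, 0, 0]

```text
time: 20.0
eef_pos: [0.583, 0.2017, 0.1116]
orientation: [0.0, 0.56, 0.829, 0.001]
wrist_force: [-0.4, 0.4, 8.1]
finger_gap: 0.137
grip_force: 90.4
```

Emit:
carry_out:
  motion:
    - [0, 0, -0.001, 0]
    - [0, 0, -0.001, 0]
    - [0, 0, 0, 0]
    - [0, 0, 0, 0]

```text
time: 20.4
eef_pos: [0.583, 0.2016, 0.1133]
orientation: [0.0, 0.56, 0.829, 0.0]
wrist_force: [-0.4, 0.2, 6.9]
finger_gap: 0.136
grip_force: 90.2
```

```bash
python3 -c "
from h import *
st()"
```

```text
t 20.40 pos [0.583  0.2016 0.1133] yaw 111.90 tiltq 0.0003 0.0005 F [-0.4  0.2  6.9] M [0.02 0.08 0.02] gap 0.136 grip 90.2 j6 1.52
```

Emit:
carry_out:
  motion:
    - [0, 0, -0.001, 0]
    - [0, 0, -0.001, 0]
    - [0, 0, 0, 0]
    - [0, 0, 0, 0]

```text
time: 20.8
eef_pos: [0.5829, 0.2016, 0.1151]
orientation: [0.0, 0.56, 0.829, 0.0]
wrist_force: [1.1, -0.1, 5.9]
finger_gap: 0.138
grip_force: 90.0
```

Emit:
carry_out:
  motion:
    - [0, 0, -0.001, 0]
    - [0, 0, 0, 0]
    - [0, 0, 0, 0]

```text
time: 21.1
eef_pos: [0.5828, 0.2016, 0.1155]
orientation: [-0.0, 0.56, 0.829, 0.0]
wrist_force: [2.4, 1.8, 0.3]
finger_gap: 0.136
grip_force: 89.3
```

The force dropped at TCP z = 0.1155, which is 20 mm depth: the lugs are on the pocket roof. I'll release and retreat.

Emit:
carry_out:
  motion:
    - [0, 0, 0, 0]
    - [0, 0, 0, 0]
    - [0, 0, 0, 0]
    - [0, 0, 0, 0]
    - [0, 0, 0, 0]
    - [0, 0, 0, 0]
    - [0, 0, 0, 0]
    - [0, 0, 0, 0]
  gripper: 0.0854

```text
time: 21.9
eef_pos: [0.5826, 0.2015, 0.1157]
orientation: [-0.0, 0.56, 0.829, 0.0]
wrist_force: [0.2, 0.1, -0.4]
finger_gap: 1.003
grip_force: 0.0
```

Emit:
carry_out:
  motion:
    - [0, 0, -0.02, 0]
    - [0, 0, -0.03, 0]
    - [0, 0, -0.03, 0]
    - [0, 0, -0.03, 0]
    - [0, 0, -0.03, 0]
    - [0, 0, 0, 0]
    - [0, 0, 0, 0]

```text
time: 22.6
eef_pos: [0.5829, 0.2016, 0.2562]
orientation: [0.0, 0.56, 0.829, 0.001]
wrist_force: [0.2, 0.3, -0.0]
finger_gap: 1.004
grip_force: 0.0
```

```bash
python3 - <<'E'
from h import *
st()
S=optics.grab_frame("side")
m=orange(S);m[:200]=0;m[285:]=0;m[:,:260]=0;m[:,345:]=0
b=blobs(m,6);print(b,"pred bar",proj(S,(.583,.2016,.131)))
cv2.imwrite("pics/end.png",cv2.resize(S["color"][160:340,220:400],(600,600),interpolation=cv2.INTER_CUBIC)[:,:,::-1])
E
```

```text
t 22.60 pos [0.5829 0.2016 0.2562] yaw 111.90 tiltq 0.0004 0.0006 F [ 0.2  0.3 -0. ] M [0.   0.03 0.04] gap 1.004 grip 0.0 j6 1.52
[([296.5, 228.2], 19, [293, 227, 8, 3]), ([301.9, 250.5], 33, [298, 249, 9, 4])] pred bar (np.float64(299.4), np.float64(244.2))
```

View pics/end.png

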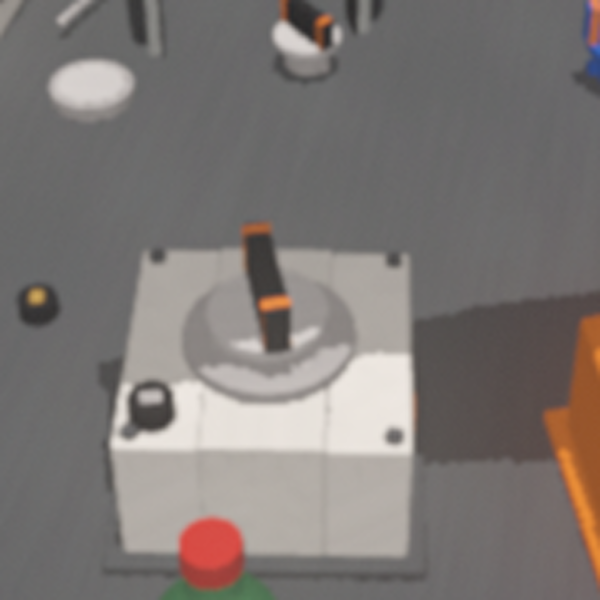

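The closure sits upright in the collar with its bar ends at (296,228) and (302,250). It is released, the puck and bottle have not moved, and the gripper is clear.

```bash
python3 -c "
from rig import robot
print(robot.hand_in())"
```

```text
the job is handed in; nothing more can be done
None
```

The closure is locked in the white mould about 20 mm below the collar's top face and released, and the job is handed in at about 23 s; wrist force readings stayed under about 15 N, and no verdict came back.

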